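Plug the open engine parts for the night

TASK

Close up the stripped engine parts for the night: put each of the four black rubber blanking plugs into the opening it fits (cylinder barrel, oil filter housing, carburettor and intake manifold, each with its mouth upward), pushed fully home so that its flange lies flat on the rim all round. Leave the piston and the ball bearing that stand among the plugs where they are.

Things in the scene. Friction and masses are not known exactly. Their poses are not given: they have to be found in the camera images.
- plug_xl: Black rubber blanking plug, the largest of four of the same form: from the bottom up a round spigot 61 mm in diameter and 16 mm high (its foot edge chamfered 4 mm), a round flange 80 mm in diameter and 4 mm thick (16 to 20 mm above the foot), and in the middle a round grip knob 20 mm in diameter and 24 mm high (top 44 mm above the foot). It fits a 68 mm bore. Stands on its spigot on the bench, knob up. Origin: centre of the foot, z up through the knob. 90 g or so.
- plug_l: Black rubber blanking plug, the second largest of four of the same form: from the bottom up a round spigot 49 mm in diameter and 16 mm high (its foot edge chamfered 4 mm), a round flange 68 mm in diameter and 4 mm thick (16 to 20 mm above the foot), and in the middle a round grip knob 20 mm in diameter and 24 mm high (top 44 mm above the foot). It fits a 56 mm bore. Stands on its spigot on the bench, knob up. Origin: centre of the foot, z up through the knob. 70 g or so.
- plug_m: Black rubber blanking plug, the third of four of the same form: from the bottom up a round spigot 37 mm in diameter and 16 mm high (its foot edge chamfered 4 mm), a round flange 56 mm in diameter and 4 mm thick (16 to 20 mm above the foot), and in the middle a round grip knob 20 mm in diameter and 24 mm high (top 44 mm above the foot). It fits a 44 mm bore. Stands on its spigot on the bench, knob up. Origin: centre of the foot, z up through the knob. 50 g or so.
- plug_s: Black rubber blanking plug, the smallest of four of the same form: from the bottom up a round spigot 25 mm in diameter and 16 mm high (its foot edge chamfered 4 mm), a round flange 44 mm in diameter and 4 mm thick (16 to 20 mm above the foot), and in the middle a round grip knob 20 mm in diameter and 24 mm high (top 44 mm above the foot). It fits a 32 mm bore. Stands on its spigot on the bench, knob up. Origin: centre of the foot, z up through the knob. 30 g or so.
- barrel: Finned aluminium cylinder barrel standing on the bench, about 116 mm square and 90 mm high, with a small port stub on two sides; it does not move. Open bore 68 mm in diameter, straight up, right through, its mouth flush with the flat top face 90 mm above the bench. Origin: on the bore axis at bench level, z up.
- oil_housing: Round aluminium oil filter housing (pot) standing on three bolted ears, 72 mm outside and 79 mm at the rim, 130 mm over the ears, two brass pipe unions on its side; it does not move. Open bore 56 mm in diameter, about 58 mm deep, a short bolt in its floor, rim 70 mm above the bench. Origin: on the bore axis at bench level, z up.
- carburettor: Aluminium carburettor standing on a 90 mm square, 30 mm high wooden block, its air intake mouth upward, slide tower with black cap on one side and float bowl on the other (about 140 mm over both); it does not move. Open mouth 44 mm in diameter inside, 58 mm outside, about 23 mm deep down to the slide, rim 105 mm above the bench. Origin: on the bore axis at bench level, z up.
- manifold: Intake manifold: oval aluminium flange 102 x 56 mm lying flat on the bench with an upright aluminium stub tube in its middle and a small brass barb on the tube's side; it does not move. Tube 32 mm inside, 47 mm outside at the lip, about 45 mm deep, mouth 55 mm above the bench. Origin: on the bore axis at bench level, z up.
- piston: Aluminium piston, 56 mm in diameter and 48 mm high, standing crown up among the plugs, with three dark ring grooves. Loose; must stay where it is. Origin: centre of its underside.
- bearing: Steel ball bearing, 52 mm in diameter and 15 mm high, lying flat among the plugs. Loose; must stay where it is. Origin: centre of its underside.
Not all that is in view belongs to the job. What is shaped like the plug_l but green or turquoise is not meant.

How it is judged:
At the end, for the whole second after the job is handed in: Each plug stands upright (within 0.1 rad) in the opening of its size, its axis within 8 mm of the bore axis and its flange down on the rim within 3 mm, at rest (horizontal distance between plug_xl and barrel below 0.008 m and z of plug_xl in the frame of barrel between 0.071 and 0.077 m and angle between each of plug_xl, plug_l, plug_m, plug_s's own z axis and vertical below 0.1 rad and linear speed of each of plug_xl, plug_l, plug_m, plug_s below 0.01 m/s and horizontal distance between plug_l and oil_housing below 0.008 m and z of plug_l in the frame of oil_housing between 0.051 and 0.057 m and horizontal distance between plug_m and carburettor below 0.008 m and z of plug_m in the frame of carburettor between 0.086 and 0.092 m and horizontal distance between plug_s and manifold below 0.008 m and z of plug_s in the frame of manifold between 0.036 and 0.042 m); the robot touches nothing.
It fails at once if the piston is shifted more than 20 mm (distance of piston from where it was at the start of the episode above 0.02 m).
It fails at once if the bearing is shifted more than 20 mm (distance of bearing from where it was at the start of the episode above 0.02 m).
It also fails if it takes over 122 s, if anything falls off the work surface, if the arm or the gripper's body presses on something with over 40 N, if the wrist force passes 120 N, or if a joint passes its speed limit or range.

ROBOT

A 6-joint arm with a two-finger parallel gripper is mounted at the origin on the work surface. World frame = base frame: x ahead of the robot, y to its left, z up, the work surface at z = 0. Lengths are in m, angles in rad, forces in N, time in s.
With the tool pointing down it reaches from about 0.325 to 0.775 m from the base axis. Payload 9.3 kg.
Tool frame: the origin (TCP) lies on the centre line of the jaws, within the pads' length; the fingertips stand 22 mm ahead of it and the grasp point (between the pads) lies 3 mm ahead of it; z points along the fingers, y is the line along which they close (so a half turn about z gives the same grasp; the last joint's range is limited). The gripper opens to 85 mm and grips with 20 to 120 N. Pads are 22 mm wide; open, the fingers measure 114 mm over their backs; the gripper's body (76 mm by 85 mm) begins 54 mm behind the grasp point. The pads swing forward as they close: fully open they stand 13 mm farther back than shut.
Start: joints at [1.192, 0.259, 0.021, 1.334, 0, 1.418], TCP at [0.123, 0.536, 0.253] pointing down, gripper open.
Joint ranges: [-3.04, 3.04], [-0.91, 1.82], [-1.04, 1.36], [-1.92, 1.95], [-1.52, 1.45], [-3.14, 3.14]. Speed limits (rad/s): [2.22, 2.22, 2.79, 3.14, 3.14, 3.14].

INTERFACE

Orientations are given as [roll, pitch, yaw] about the fixed x, y, z axes, in that order (R = Rz(yaw) Ry(pitch) Rx(roll)).
In Python, from plant import telemetry, vision, workorder gives the robot as it stands.
- The arm moves only by the tool play_rows, never from a script. Its argument "deltas" is a list of rows, each an object of numbers: "tx", "ty", "tz": the shift along the world's x, y, z in mm; "rx", "ry", "rz": the turn, a rotation vector about the world's x, y, z in degrees. In form: [{"tx": .., "ty": .., "tz": .., "rx": .., "ry": .., "rz": ..}, ...]. A call has 1 to 10 rows; each row shifts and turns the commanded pose from where the row before left it; what a row does not reach is not made up. A row lasts 1/12 s, in which the tool goes at most 41.7 mm and 7.16 degrees, less where a joint would pass 70% of its speed; a pose out of reach is approached as far as the arm can. A call is refused whole if a number of a shift passes 41.7 or a number of a turn 7.16, either way. A call with a gripper value outside its range is refused whole. "claw" is the opening in per cent of the stroke, from 0 (shut) to 100 (fully open), set as the call begins (left out, the last holds). The fingers move at their own pace and stop on an object; "grip_force" is the grip in N (left out, the last holds). Time passes only in rows, so rows that do not move let the fingers close. It gives the time, the measured TCP pose, the force, the opening and the grip force at its end, in the units of the state.
- telemetry.state(): the state, without advancing time (a new reading comes with each control period).
- vision.capture(name): name is "scene" or "top" or "wrist"; returns (picture, depth): 420x560x3 uint8, red, green, blue; 420x560 float32, m along the optical axis (not along the pixel's ray), 0 where there is no reading.
- vision.camera_info(name): a dict with "vfov" (degrees; the focal length in pixels is half the picture's height over the tangent of half this angle, whatever the lens; pixels are square), "cx", "cy" (the principal point, pixels), "dist" ([k1, k2, p1, p2, k3] as OpenCV has them; the pictures are not rectified), "world_from_camera" (4x4, takes a point from camera to world coordinates); the wrist camera has in their place "hand_eye" (4x4, takes a point from camera to tool coordinates, whose origin is the TCP and whose axes are the flange's). Camera axes: x right, y down, z forward; pixel columns grow to the right and rows downward; lengths in m; the calibration is good to about 2 mm. A picture is of the moment at which its call begins: read the wrist's pose just before it. camera_info takes no time and is no camera call.
- workorder.job_done(): hands the job in; it is judged then, once.
The state is a dict: "clock": time; "qpos": joint angles; "qvel": joint speeds; "joint_efforts": joint torques, N m; "tool_pos": TCP position; "tool_rot": TCP orientation; "contact_force": force on the tool from outside, world axes, zero at the start; "wrist_torque": the same for the moment, N m; "gripper_width": finger opening in m; "finger_force": force on a finger pad.
Only numpy, scipy, OpenCV 4.12 (cv2) and the standard library are available. Lean on these libraries where they do the work, as an engineer would, in place of code of your own. Each camera call takes 0.05 s, during which the arm holds its last target. There are 200 camera calls.

## Working session

There is one attempt and no reset: what is moved stays moved. The work goes in short steps, Python scripts to look and compute and a tool call to move; the robot and the scene stay as the last step left them, time stands still between calls to the robot, and variables do not carry over. Pictures are saved under pics/ and viewed, at most 14 in all, crops included, and the job is handed in when it is done.

Besides the shell and the picture viewer there is one more tool, called after "Call:" as name(argument=value, ...) on one line, values as JSON. play_rows: Moves the arm, as the interface text tells. Its arguments: {"type":"object","properties":{"deltas":{"type":"array"},"claw":{"type":"number"},"grip_force":{"type":"number"}},"required":["deltas"]}

```bash
ls; mkdir -p pics; python3 - <<'E'
from plant import telemetry, vision
import cv2, numpy as np
print(telemetry.state())
for n in ("scene","top"):
    im,d=vision.capture(n); np.savez(f"{n}.npz",im=im,d=d); cv2.imwrite(f"pics/{n}0.png",im[:,:,::-1]); print(n,vision.camera_info(n))
print(vision.camera_info("wrist"))
E
```

```text
pics
{'clock': 0.0, 'qpos': array([ 1.19241517e+00,  2.59191424e-01,  2.07481985e-02,  1.33369560e+00,
       -1.50673330e-05,  1.41821458e+00]), 'qvel': array([-0.00084405, -0.00047304,  0.00320607, -0.00065282,  0.00050313,
        0.00055949]), 'joint_efforts': array([ 4.43848021e-04, -5.55642736e+01,  3.44529068e+01,  1.38034308e-02,
       -3.37653346e-04,  4.80587516e-06]), 'tool_pos': array([0.12304007, 0.53579773, 0.25266123]), 'tool_rot': array([-3.14026346e+00, -1.89154696e-04,  2.91579313e+00]), 'contact_force': array([-0.09575732, -0.12927834, -0.3040865 ]), 'wrist_torque': array([ 0.01243134,  0.01232035, -0.0094566 ]), 'finger_force': 0.0, 'gripper_width': 0.08510941676324109}
scene {'vfov': 49.804932293364416, 'cx': 278.30645800750807, 'cy': 204.97484563462274, 'dist': array([-0.14064083,  0.        ,  0.        ,  0.        ,  0.        ]), 'world_from_camera': array([[-0.89364682,  0.32463654, -0.30984911,  0.78148804],
       [ 0.44853914,  0.66831005, -0.59344277,  0.57411342],
       [ 0.01442206, -0.66930769, -0.74284535,  0.77104366],
       [ 0.        ,  0.   
[... 282 characters left out ...]

       [-0.99989169, -0.01384224, -0.00499923,  0.00954006],
       [ 0.00572139, -0.05263285, -0.99859754,  1.14224863],
       [ 0.        ,  0.        ,  0.        ,  1.        ]])}
{'vfov': 65.24100042400194, 'cx': 280.4851281869085, 'cy': 204.05765415771867, 'dist': array([-0.03293964,  0.        ,  0.        ,  0.        ,  0.        ]), 'hand_eye': array([[ 2.11136616e-06, -9.46677164e-01, -3.22183715e-01,
         8.22448100e-02],
       [ 9.99999106e-01,  4.32725842e-04, -1.26493143e-03,
        -5.32861385e-05],
       [ 1.33689892e-03, -3.22183425e-01,  9.46676319e-01,
        -1.20902091e-01],
       [ 0.00000000e+00,  0.00000000e+00,  0.00000000e+00,
         1.00000000e+00]])}
```

View pics/top0.png

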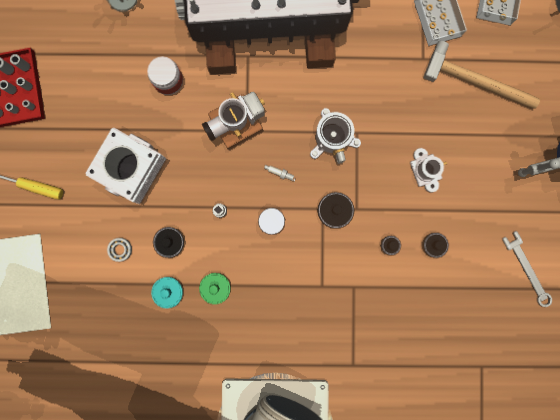

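View pics/scene0.png

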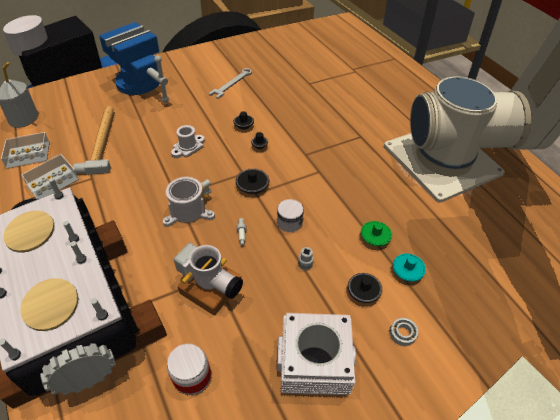

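The top view shows the plugs at (336,210), (169,242), (435,245) and (390,245). The openings are the barrel (121,163), carburettor (233,112), oil housing (335,131) and manifold (431,167). The piston is at (272,222) and the bearing at (119,250). The scene view shows the same parts from the other side, with the green and turquoise decoys at (376,235) and (409,268).

```bash
cat > h.py <<'E'
import numpy as np, cv2
from plant import vision
def cal(n, T=None):
    c=vision.camera_info(n); f=210/np.tan(np.radians(c["vfov"]/2))
    K=np.array([[f,0,c["cx"]],[0,f,c["cy"]],[0,0,1]])
    return K,c["dist"],(c["world_from_camera"] if T is None else T@c["hand_eye"])
def rays(n,px,T=None):
    K,d,W=cal(n,T); p=cv2.undistortPoints(np.float64(px).reshape(-1,1,2),K,d)[:,0]
    r=np.c_[p,np.ones(len(p))]; return W[:3,3],r@W[:3,:3].T
def plane(n,px,z,T=None):
    o,r=rays(n,px,T); return (o+r*((z-o[2])/r[:,2])[:,None])
def cloud(n,d,T=None):
    v,u=np.mgrid[:420,:560]; o,r=rays(n,np.c_[u.ravel(),v.ravel()],T)
    return (o+r*d.reshape(-1,1)).reshape(420,560,3)
def circ(p):
    A=np.c_[2*p[:,:2],np.ones(len(p))]; x=np.linalg.lstsq(A,(p[:,:2]**2).sum(1),rcond=None)[0]
    return x[:2],np.sqrt(x[2]+x[0]**2+x[1]**2)
E
python3 - <<'E'
from h import *
C={};I={}
for n in("scene","top"):
    z=np.load(n+".npz"); C[n]=cloud(n,z["d"]); I[n]=z["im"]
    c=C[n]; ok=z["d"]>0; print(n,"table z med/std",np.median(c[ok&(abs(c[...,2])<.008)][:,2]),c[ok&(abs(c[...,2])<.008)][:,2].std())
S={"A":(336,210,.02),"B":(169,242,.02),"C":(435,245,.02),"D":(390,245,.02),"barrel":(121,163,.09),"oil":(335,131,.07),"carb":(233,112,.105),"man":(431,167,.055),"piston":(272,222,.048),"bearing":(119,250,.015)}
for k,(u,v,z) in S.items():
    c0=plane("top",[(u,v)],z)[0]
    for n in C:
        p=C[n].reshape(-1,3); q=p[(np.hypot(*(p[:,:2]-c0[:2]).T)<.055)&(p[:,2]>.008)]
        h,e=np.histogram(q[:,2],np.arange(0.008,.16,.004)); top=[(round(e[i]+.002,3),h[i]) for i in h.argsort()[::-1][:4]]
        s=q[abs(q[:,2]-z)<.005]; (cx,cy),r=cv2.minEnclosingCircle(s[:,:2].astype(np.float32)) if len(s) else ((0,0),0)
        print(k,n,c0[:2].round(3),"zpk",top,"n",len(s),"circ",round(cx,4),round(cy,4),round(r*1e3,1),"medz",np.median(s[:,2]).round(4) if len(s) else 0)
c=C["top"]; print("head area",[(u,v,c[v,u].round(3)) for u,v in[(270,30),(257,5),(220,55),(165,75),(320,50),(284,5)]])
E
```

```text
scene table z med/std -0.0022416409405831006 0.0019129312747167664
top table z med/std -0.0007546340627231363 0.0023253577924511703
A scene [ 0.485 -0.13 ] zpk [(np.float64(0.018), np.int64(393)), (np.float64(0.014), np.int64(96)), (np.float64(0.022), np.int64(61)), (np.float64(0.042), np.int64(27))] n 530 circ 0.4873 -0.1257 40.6 medz 0.0179
A top [ 0.485 -0.13 ] zpk [(np.float64(0.018), np.int64(521)), (np.float64(0.022), np.int64(368)), (np.float64(0.014), np.int64(56)), (np.float64(0.042), np.int64(44))] n 932 circ 0.4851 -0.1295 39.9 medz 0.0194
B scene [0.411 0.232] zpk [(np.float64(0.018), np.int64(548)), (np.float64(0.014), np.int64(82)), (np.float64(0.022), np.int64(63)), (np.float64(0.042), np.int64(62))] n 672 circ 0.4127 0.2378 34.7 medz 0.018
B top [0.411 0.232] zpk [(np.float64(0.018), np.int64(410)), (np.float64(0.022), np.int64(204)), (np.float64(0.014), np.int64(60)), (np.float64(0.042), np.int64(41))] n 660 circ 0.4099 0.2351 34.1 medz 0.019
C scene [ 0.412 -0.348] zpk [(np.float64(0.018), np.int64(131)), (np.float64(0.014), np.int64(39)), (np.float64(0.042), np.int
[... 2837 characters left out ...]
 28.3 medz 0.047
bearing scene [0.392 0.342] zpk [(np.float64(0.01), np.int64(208)), (np.float64(0.014), np.int64(190)), (np.float64(0.018), np.int64(3)), (np.float64(0.15), np.int64(0))] n 322 circ 0.3952 0.347 26.7 medz 0.0123
bearing top [0.392 0.342] zpk [(np.float64(0.014), np.int64(134)), (np.float64(0.01), np.int64(122)), (np.float64(0.018), np.int64(31)), (np.float64(0.15), np.int64(0))] n 251 circ 0.3922 0.3441 25.2 medz 0.013
head area [(270, 30, array([0.842, 0.019, 0.124])), (257, 5, array([0.873, 0.044, 0.169])), (220, 55, array([0.817, 0.127, 0.047])), (165, 75, array([0.765, 0.241, 0.066])), (320, 50, array([ 0.832, -0.09 ,  0.045])), (284, 5, array([ 0.877, -0.008,  0.162]))]
```

Call:
play_rows(deltas=[{"tx": 24, "ty": -25, "tz": -5}, {"tx": 24, "ty": -25, "tz": -5}, {"tx": 24, "ty": -25, "tz": -5}, {"tx": 24, "ty": -25, "tz": -5}, {"tx": 24, "ty": -25, "tz": -5}, {"tx": 24, "ty": -25, "tz": -5}, {"tx": 24, "ty": -25, "tz": -5}, {"tx": 24, "ty": -25, "tz": -5}, {"tx": 24, "ty": -25, "tz": -5}, {"tx": 24, "ty": -25, "tz": -5}], claw=50, grip_force=40)

```text
schema error: expected keys tx, ty, tz, rx, ry, rz
```

Call:
play_rows(deltas=[{"tx": 24, "ty": -25, "tz": -5}, {"tx": 24, "ty": -26, "tz": -5}, {"tz": 0}, {"tz": 0}])

```text
schema error: expected keys tx, ty, tz, rx, ry, rz
```

```bash
cat >> h.py <<'E'
from plant import telemetry
from scipy.spatial.transform import Rotation as R
def look(tag,z,save=True):
    """wrist view: cloud, medz and circle of points near height z around guess"""
    s=telemetry.state(); T=np.eye(4); T[:3,:3]=R.from_euler("xyz",s["tool_rot"]).as_matrix(); T[:3,3]=s["tool_pos"]
    im,d=vision.capture("wrist"); np.savez(f"w_{tag}.npz",im=im,d=d,T=T)
    if save: cv2.imwrite(f"pics/{tag}.png",im[:,:,::-1])
    return im,d,T,s
def flange(tag,g,r,z=.02,save=False):
    im,d,T,s=look(tag,z,save); p=cloud("wrist",d,T).reshape(-1,3)[(d>0).ravel()]
    q=p[(abs(p[:,2]-z)<.006)&(np.hypot(*(p[:,:2]-g).T)<r+.012)]
    (x,y),rr=cv2.minEnclosingCircle(q[:,:2].astype(np.float32))
    k=p[(p[:,2]>z+.015)&(p[:,2]<z+.032)&(np.hypot(*(p[:,:2]-g).T)<.02)]
    print(tag,"tcp",s["tool_pos"].round(4),"yaw",s["tool_rot"][2].round(3),"n",len(q),"centre",round(x,4),round(y,4),"r",round(rr,4),"medz",np.median(q[:,2]).round(4),"knob",len(k),(k.mean(0).round(4),k[:,2].max().round(4)) if len(k) else "")
E
python3 - <<'E'
from h import *
flange("L",np.array([.411,.235]),.034,save=True)
E
```

```text
L tcp [0.1231 0.5358 0.2527] yaw 2.916 n 207 centre 0.4083 0.2157 r 0.0221 medz 0.0215 knob 92 (array([0.4063, 0.2372, 0.0435]), np.float64(0.0466))
```

View pics/L.png

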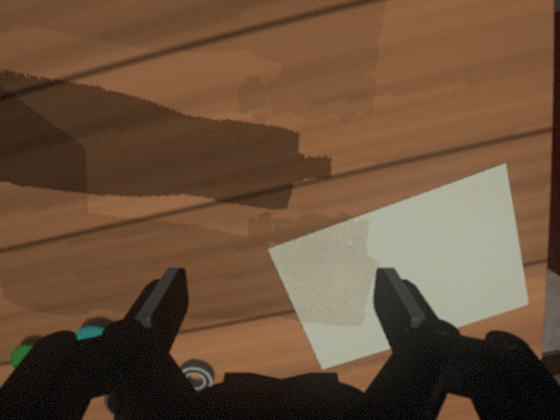

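The picture was taken from the start pose because the moves were refused: each row needs all six keys. It shows the finger pads at (175,290) and (385,290), the sheet of paper on the right, and the bearing at (197,375).

Call:
play_rows(deltas=[{"tx": 24, "ty": -25, "tz": -5, "rx": 0, "ry": 0, "rz": 0}, {"tx": 24, "ty": -25, "tz": -5, "rx": 0, "ry": 0, "rz": 0}, {"tx": 24, "ty": -25, "tz": -5, "rx": 0, "ry": 0, "rz": 0}, {"tx": 24, "ty": -25, "tz": -5, "rx": 0, "ry": 0, "rz": 0}, {"tx": 24, "ty": -25, "tz": -5, "rx": 0, "ry": 0, "rz": 0}, {"tx": 24, "ty": -25, "tz": -5, "rx": 0, "ry": 0, "rz": 0}, {"tx": 24, "ty": -25, "tz": -5, "rx": 0, "ry": 0, "rz": 0}, {"tx": 24, "ty": -25, "tz": -5, "rx": 0, "ry": 0, "rz": 0}, {"tx": 24, "ty": -25, "tz": -5, "rx": 0, "ry": 0, "rz": 0}, {"tx": 24, "ty": -25, "tz": -5, "rx": 0, "ry": 0, "rz": 0}], claw=50, grip_force=40)

```text
clock: 0.98
tool_pos: [0.3639, 0.2846, 0.203]
tool_rot: [3.142, 0.0, 2.916]
contact_force: [0.2, 0.4, 0.1]
gripper_width: 0.0427
finger_force: 0.0
```

Call:
play_rows(deltas=[{"tx": 24, "ty": -25, "tz": -5, "rx": 0, "ry": 0, "rz": 0}, {"tx": 24, "ty": -26, "tz": -5, "rx": 0, "ry": 0, "rz": 0}, {"tx": 0, "ty": 0, "tz": 0, "rx": 0, "ry": 0, "rz": 0}, {"tx": 0, "ty": 0, "tz": 0, "rx": 0, "ry": 0, "rz": 0}])

```text
clock: 1.32
tool_pos: [0.412, 0.2336, 0.1927]
tool_rot: [-3.141, -0.001, 2.912]
contact_force: [-0.1, -0.2, 0.2]
gripper_width: 0.0429
finger_force: 0.0
```

```bash
python3 - <<'E'
from h import *
flange("L1",np.array([.411,.235]),.034,save=True)
print(telemetry.state()["contact_force"])
E
```

```text
L1 tcp [0.412  0.2336 0.1927] yaw 2.912 n 3527 centre 0.4123 0.2364 r 0.0341 medz 0.0206 knob 434 (array([0.411 , 0.2368, 0.0437]), np.float64(0.0461))
[-0.13332898  0.07545539 -0.17019982]
```

View pics/L1.png

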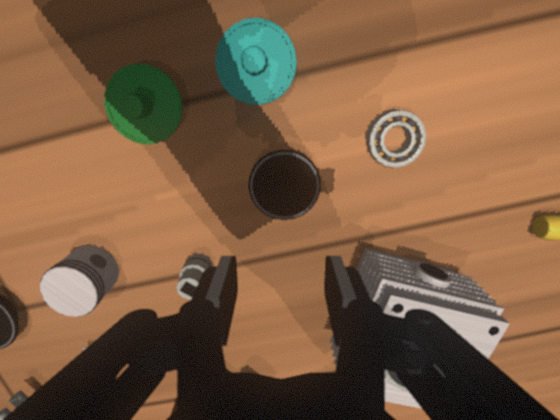

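The wrist view shows plug L at (285,185), the bearing at (397,138) and the decoys at the top. The plug's centre is at (0.412, 0.2366).

Call:
play_rows(deltas=[{"tx": 0, "ty": 3, "tz": -33, "rx": 0, "ry": 0, "rz": 0}, {"tx": 0, "ty": 0, "tz": -33, "rx": 0, "ry": 0, "rz": 0}, {"tx": 0, "ty": 0, "tz": -33, "rx": 0, "ry": 0, "rz": 0}, {"tx": 0, "ty": 0, "tz": -32, "rx": 0, "ry": 0, "rz": 0}, {"tx": 0, "ty": 0, "tz": -15, "rx": 0, "ry": 0, "rz": 0}, {"tx": 0, "ty": 0, "tz": 0, "rx": 0, "ry": 0, "rz": 0}, {"tx": 0, "ty": 0, "tz": 0, "rx": 0, "ry": 0, "rz": 0}])

```text
clock: 1.95
tool_pos: [0.4102, 0.2388, 0.0473]
tool_rot: [-3.141, -0.001, 2.918]
contact_force: [0.1, 0.6, -0.2]
gripper_width: 0.0428
finger_force: 0.0
```

Call:
play_rows(deltas=[{"tx": 0, "ty": 0, "tz": 0, "rx": 0, "ry": 0, "rz": 0}, {"tx": 0, "ty": 0, "tz": 0, "rx": 0, "ry": 0, "rz": 0}, {"tx": 0, "ty": 0, "tz": 0, "rx": 0, "ry": 0, "rz": 0}, {"tx": 0, "ty": 0, "tz": 0, "rx": 0, "ry": 0, "rz": 0}, {"tx": 0, "ty": 0, "tz": 0, "rx": 0, "ry": 0, "rz": 0}, {"tx": 0, "ty": 0, "tz": 0, "rx": 0, "ry": 0, "rz": 0}], claw=0, grip_force=40)

```text
clock: 2.45
tool_pos: [0.4118, 0.2387, 0.0488]
tool_rot: [3.139, 0.002, 2.916]
contact_force: [-1.9, 1.5, 7.6]
gripper_width: 0.0185
finger_force: 39.2
```

Call:
play_rows(deltas=[{"tx": 0, "ty": 0, "tz": 15, "rx": 0, "ry": 0, "rz": 0}, {"tx": 0, "ty": 0, "tz": 30, "rx": 0, "ry": 0, "rz": 0}, {"tx": 0, "ty": 0, "tz": 35, "rx": 0, "ry": 0, "rz": 0}, {"tx": 18.4, "ty": -27.5, "tz": 9, "rx": 0, "ry": 0, "rz": 0}, {"tx": 18.4, "ty": -27.5, "tz": 9, "rx": 0, "ry": 0, "rz": 0}, {"tx": 18.4, "ty": -27.5, "tz": 9, "rx": 0, "ry": 0, "rz": 0}, {"tx": 18.4, "ty": -27.5, "tz": 9, "rx": 0, "ry": 0, "rz": 0}, {"tx": 18.4, "ty": -27.5, "tz": 9, "rx": 0, "ry": 0, "rz": 0}, {"tx": 18.4, "ty": -27.5, "tz": 9, "rx": 0, "ry": 0, "rz": 0}, {"tx": 18.4, "ty": -27.5, "tz": 9, "rx": 0, "ry": 0, "rz": 0}])

```text
clock: 3.28
tool_pos: [0.5406, 0.044, 0.1918]
tool_rot: [3.141, 0.002, 2.916]
contact_force: [0.8, 0.9, -1.0]
gripper_width: 0.0181
finger_force: 39.4
```

Call:
play_rows(deltas=[{"tx": 18.4, "ty": -27.5, "tz": 9, "rx": 0, "ry": 0, "rz": 0}, {"tx": 18.4, "ty": -27.5, "tz": 9, "rx": 0, "ry": 0, "rz": 0}, {"tx": 18.4, "ty": -27.5, "tz": 9, "rx": 0, "ry": 0, "rz": 0}, {"tx": 18.4, "ty": -27.5, "tz": 9, "rx": 0, "ry": 0, "rz": 0}, {"tx": 18.4, "ty": -27.5, "tz": 9, "rx": 0, "ry": 0, "rz": 0}, {"tx": 18, "ty": -28, "tz": 9, "rx": 0, "ry": 0, "rz": 0}, {"tx": 0, "ty": 0, "tz": 0, "rx": 0, "ry": 0, "rz": 0}, {"tx": 0, "ty": 0, "tz": 0, "rx": 0, "ry": 0, "rz": 0}, {"tx": 0, "ty": 0, "tz": 0, "rx": 0, "ry": 0, "rz": 0}])

```text
clock: 4.03
tool_pos: [0.6495, -0.1198, 0.2444]
tool_rot: [3.141, -0.0, 2.915]
contact_force: [-0.2, 0.6, -0.9]
gripper_width: 0.0183
finger_force: 39.4
```

```bash
python3 - <<'E'
from h import *
flange("O1",np.array([.651,-.121]),.034,z=.07,save=True)
z=np.load("w_O1.npz"); p=cloud("wrist",z["d"],z["T"])
q=p.reshape(-1,3); q=q[(z["d"].ravel()>0)&(q[:,2]>.1)]; h,e=np.histogram(q[:,2],np.arange(.1,.36,.005)); print([(round(e[i],3),h[i]) for i in range(len(h)) if h[i]>50])
E
```

```text
O1 tcp [ 0.6495 -0.1198  0.2444] yaw 2.915 n 1963 centre 0.6525 -0.1198 r 0.0396 medz 0.0707 knob 0 
[(np.float64(0.1), np.int64(1408)), (np.float64(0.105), np.int64(862)), (np.float64(0.11), np.int64(482)), (np.float64(0.115), np.int64(461)), (np.float64(0.12), np.int64(450)), (np.float64(0.125), np.int64(436)), (np.float64(0.13), np.int64(457)), (np.float64(0.135), np.int64(494)), (np.float64(0.14), np.int64(668)), (np.float64(0.145), np.int64(390)), (np.float64(0.15), np.int64(215)), (np.float64(0.155), np.int64(413)), (np.float64(0.16), np.int64(461)), (np.float64(0.21), np.int64(544)), (np.float64(0.215), np.int64(6496)), (np.float64(0.22), np.int64(165)), (np.float64(0.225), np.int64(310)), (np.float64(0.23), np.int64(488)), (np.float64(0.235), np.int64(1452)), (np.float64(0.24), np.int64(805)), (np.float64(0.245), np.int64(482)), (np.float64(0.25), np.int64(492)), (np.float64(0.255), np.int64(586)), (np.float64(0.26), np.int64(644)), (np.float64(0.265), np.int64(1303)), (np.float64(0.27), np.int64(1778)), (np.float64(0.275), np.int64(4878)), (np.float64(0.28), np.int64(2998)), (np.float64(0.285), np.int64(2816)), (np.float64(0.29), np.int64(3854)), (np.float64(0.295), np.int64(5477)), (np.float64(0.3), np.int64(5889)), (np.float64(0.305), np.int64(6195)), (np.float64(0.31), np.int64(2937)), (np.float64(0.315), np.int64(706))]
```

View pics/O1.png

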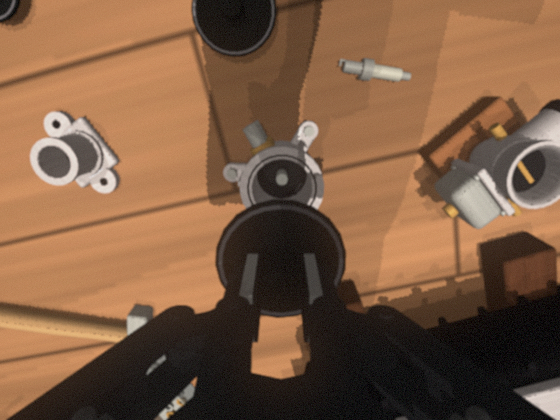

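The wrist view shows the held plug L at (281,258), level, with the oil housing bore just ahead at (280,182). The manifold is at (72,157) and the carburettor at (535,170). Next I fit the flange and rim circles from this view.

```bash
cat >> h.py <<'E'
def ring(p,z,g,rmax,inner=False,tol=.006):
    """circle fit on outer (or inner) edge of points at height z near g"""
    q=p.reshape(-1,3); q=q[(abs(q[:,2]-z)<tol)&(np.hypot(*(q[:,:2]-g).T)<rmax)]
    c=np.array(g,float)
    for _ in range(4):
        v=q[:,:2]-c; a=(np.arctan2(v[:,1],v[:,0])*30/np.pi).astype(int); r=np.hypot(*v.T)
        e=np.array([q[a==b][np.argsort(r[a==b])[(0 if inner else -1)]][:2] for b in np.unique(a) if (a==b).sum()>3])
        for _ in range(5):
            c,rr=circ(e); res=abs(np.hypot(*(e-c).T)-rr); e=e[res<max(.0015,2*np.median(res))]
    return c.round(4),round(rr,4),len(e),np.median(q[:,2]).round(4)
def held(tag,zr,g,rin,rout,zf,rf,save=False):
    im,d,T,s=look(tag,0,save); p=cloud("wrist",d,T); p[d<=0]=9
    t=s["tool_pos"]; print(tag,"tcp",t.round(4))
    if rf: print(" flange",ring(p,zf+t[2],t[:2],rf+.008))
    try: print(" rim out",ring(p,zr,g,rout+.006),"in",ring(p,zr,g,rout+.004,True))
    except Exception as e: print(e)
E
python3 - <<'E'
from h import *
held("O2",.07,(.652,-.12),.028,.0395,-.028,.034)
for n,g in (("top",(.652,-.12)),("scene",(.652,-.12))):
    z=np.load(n+".npz"); p=cloud(n,z["d"]); 
    for k,g,zz,r in(("oil",(.6515,-.12),.07,.0395),("barrel",(.572,.323),.09,.044),("carb",(.6785,.094),.104,.029),("man",(.578,-.330),.055,.0235)):
        print(n,k,ring(p,zz,g,r+.006),ring(p,zz,g,r+.004,True))
E
```

```text
O2 tcp [ 0.6494 -0.1193  0.2445]
 flange (array([ 0.6497, -0.1197]), np.float64(0.0336), 47, np.float64(0.2161))
 rim out (array([ 0.6524, -0.1199]), np.float64(0.0392), 41, np.float64(0.0707)) in (array([ 0.6522, -0.1199]), np.float64(0.0278), 41, np.float64(0.0707))
top oil (array([ 0.6501, -0.1212]), np.float64(0.0389), 58, np.float64(0.0692)) (array([ 0.6498, -0.1211]), np.float64(0.0285), 57, np.float64(0.0692))
top barrel (array([0.5719, 0.3229]), np.float64(0.0494), 59, np.float64(0.0887)) (array([0.5715, 0.3221]), np.float64(0.0337), 57, np.float64(0.0887))
top carb (array([0.6774, 0.0934]), np.float64(0.0285), 51, np.float64(0.1028)) (array([0.6774, 0.0936]), np.float64(0.0226), 46, np.float64(0.1028))
top man (array([ 0.5782, -0.331 ]), np.float64(0.0228), 29, np.float64(0.0544)) (array([ 0.5778, -0.3299]), np.float64(0.0167), 24, np.float64(0.0544))
scene oil (array([ 0.6527, -0.1176]), np.float64(0.0383), 48, np.float64(0.0671)) (array([ 0.6526, -0.1164]), np.float64(0.0282), 42, np.float64(0.0671))
scene barrel (array([0.572 , 0.3231]), np.float64(0.0496), 59, np.float64(0.0882)) (array([0.5735, 0.3259]), np.float64(0.0339), 58, np.float64(0.0882))
scene carb (array([0.68  , 0.0963]), np.float64(0.029), 52, np.float64(0.1021)) (array([0.6804, 0.0974]), np.float64(0.0231), 44, np.float64(0.1021))
scene man (array([ 0.5799, -0.3268]), np.float64(0.023), 6, np.float64(0.0524)) (array([ 0.5776, -0.3245]), np.float64(0.0166), 5, np.float64(0.0525))
```

Call:
play_rows(deltas=[{"tx": 2.6, "ty": -0.3, "tz": -30, "rx": 0, "ry": 0, "rz": 0}, {"tx": 0, "ty": 0, "tz": -35, "rx": 0, "ry": 0, "rz": 0}, {"tx": 0, "ty": 0, "tz": -35, "rx": 0, "ry": 0, "rz": 0}, {"tx": 0, "ty": 0, "tz": -15, "rx": 0, "ry": 0, "rz": 0}, {"tx": 0, "ty": 0, "tz": -5, "rx": 0, "ry": 0, "rz": 0}, {"tx": 0, "ty": 0, "tz": -5, "rx": 0, "ry": 0, "rz": 0}, {"tx": 0, "ty": 0, "tz": -5, "rx": 0, "ry": 0, "rz": 0}, {"tx": 0, "ty": 0, "tz": 0, "rx": 0, "ry": 0, "rz": 0}])

```text
clock: 4.8
tool_pos: [0.6528, -0.12, 0.1149]
tool_rot: [-3.142, 0.001, 2.916]
contact_force: [-0.7, -0.8, -0.1]
gripper_width: 0.0184
finger_force: 39.4
```

Call:
play_rows(deltas=[{"tx": 0, "ty": 0, "tz": -4, "rx": 0, "ry": 0, "rz": 0}, {"tx": 0, "ty": 0, "tz": -4, "rx": 0, "ry": 0, "rz": 0}, {"tx": 0, "ty": 0, "tz": -3, "rx": 0, "ry": 0, "rz": 0}, {"tx": 0, "ty": 0, "tz": -2, "rx": 0, "ry": 0, "rz": 0}, {"tx": 0, "ty": 0, "tz": 0, "rx": 0, "ry": 0, "rz": 0}])

```text
clock: 5.22
tool_pos: [0.6526, -0.1204, 0.1029]
tool_rot: [-3.141, 0.002, 2.916]
contact_force: [-4.4, 0.7, 10.7]
gripper_width: 0.0183
finger_force: 40.6
```

Call:
play_rows(deltas=[{"tx": 0, "ty": 0, "tz": -1.5, "rx": 0, "ry": 0, "rz": 0}, {"tx": 0, "ty": 0, "tz": 0, "rx": 0, "ry": 0, "rz": 0}])

```text
clock: 5.38
tool_pos: [0.6527, -0.1204, 0.1028]
tool_rot: [-3.141, 0.003, 2.916]
contact_force: [-7.4, 2.0, 21.3]
gripper_width: 0.0184
finger_force: 41.6
```

Call:
play_rows(deltas=[{"tx": 0, "ty": 0, "tz": 0, "rx": 0, "ry": 0, "rz": 0}, {"tx": 0, "ty": 0, "tz": 0, "rx": 0, "ry": 0, "rz": 0}, {"tx": 0, "ty": 0, "tz": 0, "rx": 0, "ry": 0, "rz": 0}, {"tx": 0, "ty": 0, "tz": 20, "rx": 0, "ry": 0, "rz": 0}, {"tx": 0, "ty": 0, "tz": 35, "rx": 0, "ry": 0, "rz": 0}, {"tx": 0, "ty": 0, "tz": 35, "rx": 0, "ry": 0, "rz": 0}, {"tx": 0, "ty": 0, "tz": 35, "rx": 0, "ry": 0, "rz": 0}, {"tx": 0, "ty": 0, "tz": 0, "rx": 0, "ry": 0, "rz": 0}], claw=50)

```text
clock: 6.05
tool_pos: [0.6544, -0.1208, 0.232]
tool_rot: [-3.141, 0.01, 2.916]
contact_force: [0.7, -0.6, 1.4]
gripper_width: 0.0427
finger_force: 0.0
```

```bash
python3 - <<'E'
from h import *
flange("O3",np.array([.652,-.12]),.034,z=.074)
z=np.load("w_O3.npz"); p=cloud("wrist",z["d"],z["T"])
q=p.reshape(-1,3); print(ring(p,.074,(.652,-.12),.045))
q=q[(abs(q[:,2]-.074)<.008)&(np.hypot(q[:,0]-.652,q[:,1]+.12)<.03)]; A=np.c_[q[:,:2]-[.652,-.12],np.ones(len(q))]; print("tilt,z",np.linalg.lstsq(A,q[:,2],rcond=None)[0])
E
```

```text
O3 tcp [ 0.6544 -0.1208  0.232 ] yaw 2.916 n 5356 centre 0.6529 -0.1199 r 0.0398 medz 0.0742 knob 496 (array([ 0.6522, -0.1208,  0.0977]), np.float64(0.1005))
(array([ 0.6526, -0.12  ]), np.float64(0.0393), 59, np.float64(0.0742))
tilt,z [-0.00099237 -0.00042584  0.07465431]
```

Call:
play_rows(deltas=[{"tx": -33, "ty": -1.6, "tz": -5, "rx": 0, "ry": 0, "rz": 0}, {"tx": -33, "ty": -1.6, "tz": -5, "rx": 0, "ry": 0, "rz": 0}, {"tx": -33, "ty": -1.6, "tz": -5, "rx": 0, "ry": 0, "rz": 0}, {"tx": -33, "ty": -1.6, "tz": -5, "rx": 0, "ry": 0, "rz": 0}, {"tx": -33, "ty": -1.6, "tz": -5, "rx": 0, "ry": 0, "rz": 0}, {"tx": 0, "ty": 0, "tz": 0, "rx": 0, "ry": 0, "rz": 0}, {"tx": 0, "ty": 0, "tz": 0, "rx": 0, "ry": 0, "rz": 0}, {"tx": 0, "ty": 0, "tz": 0, "rx": 0, "ry": 0, "rz": 0}])

```text
clock: 6.77
tool_pos: [0.4879, -0.1285, 0.1995]
tool_rot: [3.142, 0.0, 2.915]
contact_force: [0.3, -0.1, -0.3]
gripper_width: 0.0424
finger_force: 0.0
```

```bash
python3 - <<'E'
from h import *
held("X1",.02,(.487,-.1285),.0,.040,0,0)
E
```

```text
X1 tcp [ 0.4879 -0.1285  0.1995]
 rim out (array([ 0.4874, -0.1283]), np.float64(0.0396), 59, np.float64(0.0206)) in (array([ 0.4914, -0.1292]), np.float64(0.0125), 56, np.float64(0.0206))
```

Call:
play_rows(deltas=[{"tx": 0, "ty": 0, "tz": -33, "rx": 0, "ry": 0, "rz": 0}, {"tx": 0, "ty": 0, "tz": -35, "rx": 0, "ry": 0, "rz": 0}, {"tx": 0, "ty": 0, "tz": -35, "rx": 0, "ry": 0, "rz": 0}, {"tx": 0, "ty": 0, "tz": -33, "rx": 0, "ry": 0, "rz": 0}, {"tx": 0, "ty": 0, "tz": -15, "rx": 0, "ry": 0, "rz": 0}, {"tx": 0, "ty": 0, "tz": 0, "rx": 0, "ry": 0, "rz": 0}, {"tx": 0, "ty": 0, "tz": 0, "rx": 0, "ry": 0, "rz": 0}])

```text
clock: 7.4
tool_pos: [0.4881, -0.1282, 0.0481]
tool_rot: [3.141, -0.002, 2.916]
contact_force: [0.5, 0.1, 0.4]
gripper_width: 0.0428
finger_force: 0.0
```

Call:
play_rows(deltas=[{"tx": 0, "ty": 0, "tz": 0, "rx": 0, "ry": 0, "rz": 0}, {"tx": 0, "ty": 0, "tz": 0, "rx": 0, "ry": 0, "rz": 0}, {"tx": 0, "ty": 0, "tz": 0, "rx": 0, "ry": 0, "rz": 0}, {"tx": 0, "ty": 0, "tz": 0, "rx": 0, "ry": 0, "rz": 0}, {"tx": 0, "ty": 0, "tz": 0, "rx": 0, "ry": 0, "rz": 0}, {"tx": 0, "ty": 0, "tz": 0, "rx": 0, "ry": 0, "rz": 0}], claw=0)

```text
clock: 7.9
tool_pos: [0.4888, -0.1287, 0.0502]
tool_rot: [-3.141, 0.004, 2.916]
contact_force: [1.8, 0.6, 7.0]
gripper_width: 0.0179
finger_force: 39.6
```

Call:
play_rows(deltas=[{"tx": 0, "ty": 0, "tz": 15, "rx": 0, "ry": 0, "rz": 0}, {"tx": 0, "ty": 0, "tz": 30, "rx": 0, "ry": 0, "rz": 0}, {"tx": 0, "ty": 0, "tz": 35, "rx": 0, "ry": 0, "rz": 0}, {"tx": 6, "ty": 32.3, "tz": 11.5, "rx": 0, "ry": 0, "rz": 0}, {"tx": 6, "ty": 32.3, "tz": 11.5, "rx": 0, "ry": 0, "rz": 0}, {"tx": 6, "ty": 32.3, "tz": 11.5, "rx": 0, "ry": 0, "rz": 0}, {"tx": 6, "ty": 32.3, "tz": 11.5, "rx": 0, "ry": 0, "rz": 0}, {"tx": 6, "ty": 32.3, "tz": 11.5, "rx": 0, "ry": 0, "rz": 0}, {"tx": 6, "ty": 32.3, "tz": 11.5, "rx": 0, "ry": 0, "rz": 0}, {"tx": 6, "ty": 32.3, "tz": 11.5, "rx": 0, "ry": 0, "rz": 0}])

```text
clock: 8.73
tool_pos: [0.5292, 0.0994, 0.2103]
tool_rot: [3.142, 0.0, 2.916]
contact_force: [0.7, -1.1, -1.4]
gripper_width: 0.0182
finger_force: 39.3
```

Call:
play_rows(deltas=[{"tx": 6, "ty": 32.3, "tz": 11.5, "rx": 0, "ry": 0, "rz": 0}, {"tx": 6, "ty": 32.3, "tz": 11.5, "rx": 0, "ry": 0, "rz": 0}, {"tx": 6, "ty": 32.3, "tz": 11.5, "rx": 0, "ry": 0, "rz": 0}, {"tx": 6, "ty": 32.3, "tz": 11.5, "rx": 0, "ry": 0, "rz": 0}, {"tx": 6, "ty": 32.3, "tz": 11.5, "rx": 0, "ry": 0, "rz": 0}, {"tx": 6, "ty": 32.3, "tz": 11.5, "rx": 0, "ry": 0, "rz": 0}, {"tx": 6, "ty": 32.3, "tz": 11.5, "rx": 0, "ry": 0, "rz": 0}, {"tx": 0, "ty": 0, "tz": 0, "rx": 0, "ry": 0, "rz": 0}, {"tx": 0, "ty": 0, "tz": 0, "rx": 0, "ry": 0, "rz": 0}, {"tx": 0, "ty": 0, "tz": 0, "rx": 0, "ry": 0, "rz": 0}])

```text
clock: 9.57
tool_pos: [0.5712, 0.3237, 0.2894]
tool_rot: [-3.141, -0.001, 2.916]
contact_force: [0.0, -0.8, -1.1]
gripper_width: 0.0184
finger_force: 39.4
```

```bash
python3 - <<'E'
from h import *
held("B1",.09,(.573,.3235),.034,.044,-.028,.040,save=True)
E
```

```text
B1 tcp [0.5712 0.3237 0.2894]
 flange (array([0.5691, 0.324 ]), np.float64(0.0397), 48, np.float64(0.2596))
 rim out (array([0.5729, 0.3235]), np.float64(0.0498), 36, np.float64(0.0906)) in (array([0.5735, 0.3241]), np.float64(0.0338), 36, np.float64(0.0906))
```

View pics/B1.png

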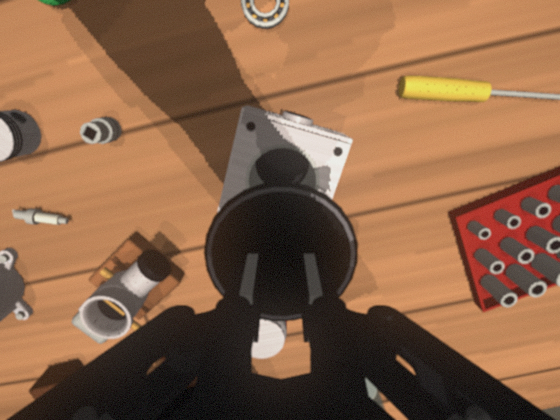

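The wrist view shows held XL at (281,250) and the barrel bore half visible at (283,170), so the correction is +4 mm in x. The plug then goes down 166 mm to home.

Call:
play_rows(deltas=[{"tx": 4.2, "ty": 0, "tz": -30, "rx": 0, "ry": 0, "rz": 0}, {"tx": 0, "ty": 0, "tz": -35, "rx": 0, "ry": 0, "rz": 0}, {"tx": 0, "ty": 0, "tz": -35, "rx": 0, "ry": 0, "rz": 0}, {"tx": 0, "ty": 0, "tz": -30, "rx": 0, "ry": 0, "rz": 0}, {"tx": 0, "ty": 0, "tz": -10, "rx": 0, "ry": 0, "rz": 0}, {"tx": 0, "ty": 0, "tz": -5, "rx": 0, "ry": 0, "rz": 0}, {"tx": 0, "ty": 0, "tz": -5, "rx": 0, "ry": 0, "rz": 0}, {"tx": 0, "ty": 0, "tz": -5, "rx": 0, "ry": 0, "rz": 0}, {"tx": 0, "ty": 0, "tz": 0, "rx": 0, "ry": 0, "rz": 0}])

```text
clock: 10.37
tool_pos: [0.5762, 0.3239, 0.1355]
tool_rot: [3.141, 0.001, 2.915]
contact_force: [-0.7, 0.3, -1.5]
gripper_width: 0.0181
finger_force: 39.5
```

Call:
play_rows(deltas=[{"tx": 0, "ty": 0, "tz": -4, "rx": 0, "ry": 0, "rz": 0}, {"tx": 0, "ty": 0, "tz": -4, "rx": 0, "ry": 0, "rz": 0}, {"tx": 0, "ty": 0, "tz": -2, "rx": 0, "ry": 0, "rz": 0}, {"tx": 0, "ty": 0, "tz": -2, "rx": 0, "ry": 0, "rz": 0}, {"tx": 0, "ty": 0, "tz": 0, "rx": 0, "ry": 0, "rz": 0}])

```text
clock: 10.78
tool_pos: [0.5758, 0.3241, 0.1242]
tool_rot: [3.141, 0.001, 2.916]
contact_force: [-2.9, -0.8, 8.4]
gripper_width: 0.0182
finger_force: 40.4
```

Call:
play_rows(deltas=[{"tx": 0, "ty": 0, "tz": -2, "rx": 0, "ry": 0, "rz": 0}, {"tx": 0, "ty": 0, "tz": 0, "rx": 0, "ry": 0, "rz": 0}])

```text
clock: 10.95
tool_pos: [0.5758, 0.3241, 0.1241]
tool_rot: [3.14, 0.003, 2.916]
contact_force: [-8.1, -2.7, 21.8]
gripper_width: 0.0182
finger_force: 41.7
```

Call:
play_rows(deltas=[{"tx": 0, "ty": 0, "tz": 0, "rx": 0, "ry": 0, "rz": 0}, {"tx": 0, "ty": 0, "tz": 0, "rx": 0, "ry": 0, "rz": 0}, {"tx": 0, "ty": 0, "tz": 0, "rx": 0, "ry": 0, "rz": 0}, {"tx": 0, "ty": 0, "tz": 20, "rx": 0, "ry": 0, "rz": 0}, {"tx": 0, "ty": 0, "tz": 35, "rx": 0, "ry": 0, "rz": 0}, {"tx": 0, "ty": 0, "tz": 35, "rx": 0, "ry": 0, "rz": 0}, {"tx": 0, "ty": 0, "tz": 35, "rx": 0, "ry": 0, "rz": 0}, {"tx": 0, "ty": 0, "tz": 0, "rx": 0, "ry": 0, "rz": 0}], claw=50)

```text
clock: 11.62
tool_pos: [0.5774, 0.3246, 0.2529]
tool_rot: [3.136, 0.008, 2.916]
contact_force: [0.2, 0.9, 1.7]
gripper_width: 0.0428
finger_force: 0.0
```

```bash
cat >> h.py <<'E'
def tilt(tag,z,g,r):
    im,d,T,s=look(tag,0,False); p=cloud("wrist",d,T); p[d<=0]=9
    q=p.reshape(-1,3); q=q[(abs(q[:,2]-z)<.01)&(np.hypot(*(q[:,:2]-g).T)<r)]
    print(tag,"tcp",s["tool_pos"].round(4),"tilt,z",np.linalg.lstsq(np.c_[q[:,:2]-g,np.ones(len(q))],q[:,2],rcond=None)[0].round(4),len(q))
    m=(abs(q[:,2]-z)<.006); print(ring(p,z,g,r+.008,tol=.003))
E
python3 - <<'E'
from h import *
tilt("B2",.094,(.574,.324),.036)
E
```

```text
B2 tcp [0.5774 0.3246 0.2529] tilt,z [-0.0005 -0.0006  0.0946] 4511
(array([0.5738, 0.3239]), np.float64(0.0434), 58, np.float64(0.0946))
```

Call:
play_rows(deltas=[{"tx": -8.1, "ty": -33.6, "tz": -2.4, "rx": 0, "ry": 0, "rz": 0}, {"tx": -8.1, "ty": -33.6, "tz": -2.4, "rx": 0, "ry": 0, "rz": 0}, {"tx": -8.1, "ty": -33.6, "tz": -2.4, "rx": 0, "ry": 0, "rz": 0}, {"tx": -8.1, "ty": -33.6, "tz": -2.4, "rx": 0, "ry": 0, "rz": 0}, {"tx": -8.1, "ty": -33.6, "tz": -2.4, "rx": 0, "ry": 0, "rz": 0}, {"tx": -8.1, "ty": -33.6, "tz": -2.4, "rx": 0, "ry": 0, "rz": 0}, {"tx": -8.1, "ty": -33.6, "tz": -2.4, "rx": 0, "ry": 0, "rz": 0}, {"tx": -8.1, "ty": -33.6, "tz": -2.4, "rx": 0, "ry": 0, "rz": 0}, {"tx": -8.1, "ty": -33.6, "tz": -2.4, "rx": 0, "ry": 0, "rz": 0}, {"tx": -8.1, "ty": -33.6, "tz": -2.4, "rx": 0, "ry": 0, "rz": 0}])

```text
clock: 12.5
tool_pos: [0.4937, -0.0134, 0.2206]
tool_rot: [-3.142, -0.001, 2.916]
contact_force: [0.8, -0.3, -0.0]
gripper_width: 0.0427
finger_force: 0.0
```

Call:
play_rows(deltas=[{"tx": -8.1, "ty": -33.6, "tz": -2.4, "rx": 0, "ry": 0, "rz": 0}, {"tx": -8.1, "ty": -33.6, "tz": -2.4, "rx": 0, "ry": 0, "rz": 0}, {"tx": -8.1, "ty": -33.6, "tz": -2.4, "rx": 0, "ry": 0, "rz": 0}, {"tx": -8.1, "ty": -33.6, "tz": -2.4, "rx": 0, "ry": 0, "rz": 0}, {"tx": -8.1, "ty": -33.6, "tz": -2.4, "rx": 0, "ry": 0, "rz": 0}, {"tx": -8.1, "ty": -33.6, "tz": -2.4, "rx": 0, "ry": 0, "rz": 0}, {"tx": -8.1, "ty": -33.6, "tz": -2.4, "rx": 0, "ry": 0, "rz": 0}, {"tx": -8.1, "ty": -33.6, "tz": -2.4, "rx": 0, "ry": 0, "rz": 0}, {"tx": -8.1, "ty": -33.6, "tz": -2.4, "rx": 0, "ry": 0, "rz": 0}, {"tx": -8.1, "ty": -33.6, "tz": -2.4, "rx": 0, "ry": 0, "rz": 0}])

```text
clock: 13.33
tool_pos: [0.4128, -0.3494, 0.1965]
tool_rot: [3.141, -0.001, 2.916]
contact_force: [1.1, 0.5, 0.7]
gripper_width: 0.0427
finger_force: 0.0
```

Call:
play_rows(deltas=[{"tx": 0, "ty": 0, "tz": 0, "rx": 0, "ry": 0, "rz": 0}, {"tx": 0, "ty": 0, "tz": 0, "rx": 0, "ry": 0, "rz": 0}, {"tx": 0, "ty": 0, "tz": 0, "rx": 0, "ry": 0, "rz": 0}])

```text
clock: 13.58
tool_pos: [0.4134, -0.3476, 0.1968]
tool_rot: [3.14, -0.001, 2.915]
contact_force: [-0.0, 1.1, -0.2]
gripper_width: 0.0426
finger_force: 0.0
```

```bash
python3 - <<'E'
from h import *
held("M1",.02,(.4135,-.3475),.0,.028,0,0)
held("S1",.02,(.4115,-.2495),.0,.022,0,0)
E
```

```text
M1 tcp [ 0.4134 -0.3476  0.1968]
 rim out (array([ 0.4139, -0.3481]), np.float64(0.0275), 59, np.float64(0.0207)) in (array([ 0.4178, -0.3488]), np.float64(0.0124), 52, np.float64(0.0207))
S1 tcp [ 0.4137 -0.3472  0.1972]
 rim out (array([ 0.4121, -0.2496]), np.float64(0.0214), 59, np.float64(0.0204)) in (array([ 0.4154, -0.2458]), np.float64(0.0126), 46, np.float64(0.0204))
```

Call:
play_rows(deltas=[{"tx": 0, "ty": -0.5, "tz": -33, "rx": 0, "ry": 0, "rz": 0}, {"tx": 0, "ty": 0, "tz": -35, "rx": 0, "ry": 0, "rz": 0}, {"tx": 0, "ty": 0, "tz": -35, "rx": 0, "ry": 0, "rz": 0}, {"tx": 0, "ty": 0, "tz": -31, "rx": 0, "ry": 0, "rz": 0}, {"tx": 0, "ty": 0, "tz": -15, "rx": 0, "ry": 0, "rz": 0}, {"tx": 0, "ty": 0, "tz": 0, "rx": 0, "ry": 0, "rz": 0}, {"tx": 0, "ty": 0, "tz": 0, "rx": 0, "ry": 0, "rz": 0}])

```text
clock: 14.27
tool_pos: [0.414, -0.3475, 0.0488]
tool_rot: [3.141, -0.001, 2.917]
contact_force: [-0.6, 0.5, -0.1]
gripper_width: 0.0426
finger_force: 0.0
```

Call:
play_rows(deltas=[{"tx": 0, "ty": 0, "tz": 0, "rx": 0, "ry": 0, "rz": 0}, {"tx": 0, "ty": 0, "tz": 0, "rx": 0, "ry": 0, "rz": 0}, {"tx": 0, "ty": 0, "tz": 0, "rx": 0, "ry": 0, "rz": 0}, {"tx": 0, "ty": 0, "tz": 0, "rx": 0, "ry": 0, "rz": 0}, {"tx": 0, "ty": 0, "tz": 0, "rx": 0, "ry": 0, "rz": 0}, {"tx": 0, "ty": 0, "tz": 0, "rx": 0, "ry": 0, "rz": 0}], claw=0)

```text
clock: 14.77
tool_pos: [0.4146, -0.349, 0.0504]
tool_rot: [-3.14, 0.003, 2.916]
contact_force: [0.4, 2.4, 8.2]
gripper_width: 0.0181
finger_force: 39.2
```

Call:
play_rows(deltas=[{"tx": 0, "ty": 0, "tz": 15, "rx": 0, "ry": 0, "rz": 0}, {"tx": 0, "ty": 0, "tz": 30, "rx": 0, "ry": 0, "rz": 0}, {"tx": 0, "ty": 0, "tz": 35, "rx": 0, "ry": 0, "rz": 0}, {"tx": 17.7, "ty": 29.5, "tz": 9.4, "rx": 0, "ry": 0, "rz": 0}, {"tx": 17.7, "ty": 29.5, "tz": 9.4, "rx": 0, "ry": 0, "rz": 0}, {"tx": 17.7, "ty": 29.5, "tz": 9.4, "rx": 0, "ry": 0, "rz": 0}, {"tx": 17.7, "ty": 29.5, "tz": 9.4, "rx": 0, "ry": 0, "rz": 0}, {"tx": 17.7, "ty": 29.5, "tz": 9.4, "rx": 0, "ry": 0, "rz": 0}, {"tx": 17.7, "ty": 29.5, "tz": 9.4, "rx": 0, "ry": 0, "rz": 0}, {"tx": 17.7, "ty": 29.5, "tz": 9.4, "rx": 0, "ry": 0, "rz": 0}])

```text
clock: 15.6
tool_pos: [0.5382, -0.1405, 0.196]
tool_rot: [-3.141, 0.001, 2.916]
contact_force: [1.4, -0.1, -0.1]
gripper_width: 0.0184
finger_force: 39.3
```

Call:
play_rows(deltas=[{"tx": 17.7, "ty": 29.5, "tz": 9.4, "rx": 0, "ry": 0, "rz": 0}, {"tx": 17.7, "ty": 29.5, "tz": 9.4, "rx": 0, "ry": 0, "rz": 0}, {"tx": 17.7, "ty": 29.5, "tz": 9.4, "rx": 0, "ry": 0, "rz": 0}, {"tx": 17.7, "ty": 29.5, "tz": 9.4, "rx": 0, "ry": 0, "rz": 0}, {"tx": 17.7, "ty": 29.5, "tz": 9.4, "rx": 0, "ry": 0, "rz": 0}, {"tx": 17.7, "ty": 29.5, "tz": 9.4, "rx": 0, "ry": 0, "rz": 0}, {"tx": 17.7, "ty": 29.5, "tz": 9.4, "rx": 0, "ry": 0, "rz": 0}, {"tx": 17.7, "ty": 29.5, "tz": 9.4, "rx": 0, "ry": 0, "rz": 0}, {"tx": 0, "ty": 0, "tz": 0, "rx": 0, "ry": 0, "rz": 0}, {"tx": 0, "ty": 0, "tz": 0, "rx": 0, "ry": 0, "rz": 0}])

```text
clock: 16.43
tool_pos: [0.6798, 0.0956, 0.27]
tool_rot: [3.142, 0.001, 2.918]
contact_force: [0.3, 0.0, -0.3]
gripper_width: 0.0182
finger_force: 39.3
```

Call:
play_rows(deltas=[{"tx": 0, "ty": 0, "tz": 0, "rx": 0, "ry": 0, "rz": 0}])

```text
clock: 16.52
tool_pos: [0.679, 0.0939, 0.2698]
tool_rot: [-3.141, -0.0, 2.916]
contact_force: [-0.6, -0.3, -0.2]
gripper_width: 0.0182
finger_force: 39.3
```

```bash
python3 - <<'E'
from h import *
held("C1",.105,(.6795,.0945),.022,.029,-.028,.028,save=True)
E
```

```text
C1 tcp [0.679  0.0939 0.2698]
 flange (array([0.6774, 0.0944]), np.float64(0.0276), 42, np.float64(0.24))
 rim out (array([0.6798, 0.0949]), np.float64(0.0288), 46, np.float64(0.1048)) in (array([0.6797, 0.0948]), np.float64(0.0219), 49, np.float64(0.1048))
```

View pics/C1.png

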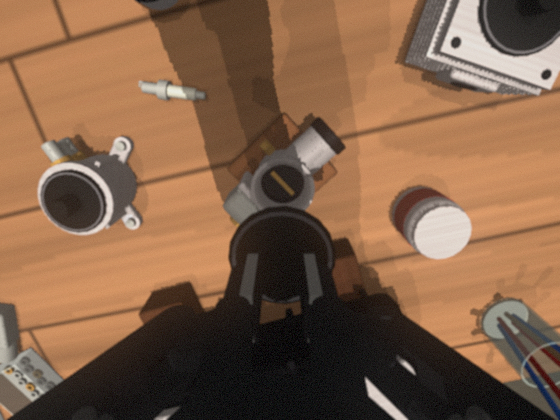

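The wrist view shows held M at (282,250) and the carburettor mouth clear at (283,183), with plugs L and XL seated flat at left and right. The correction is about +2.3 mm in x.

Call:
play_rows(deltas=[{"tx": 2.3, "ty": 0.5, "tz": -30, "rx": 0, "ry": 0, "rz": 0}, {"tx": 0, "ty": 0, "tz": -35, "rx": 0, "ry": 0, "rz": 0}, {"tx": 0, "ty": 0, "tz": -30, "rx": 0, "ry": 0, "rz": 0}, {"tx": 0, "ty": 0, "tz": -10, "rx": 0, "ry": 0, "rz": 0}, {"tx": 0, "ty": 0, "tz": -5, "rx": 0, "ry": 0, "rz": 0}, {"tx": 0, "ty": 0, "tz": -5, "rx": 0, "ry": 0, "rz": 0}, {"tx": 0, "ty": 0, "tz": -5, "rx": 0, "ry": 0, "rz": 0}, {"tx": 0, "ty": 0, "tz": 0, "rx": 0, "ry": 0, "rz": 0}])

```text
clock: 17.23
tool_pos: [0.6819, 0.0942, 0.1505]
tool_rot: [3.141, 0.001, 2.915]
contact_force: [0.3, 0.0, -1.3]
gripper_width: 0.018
finger_force: 39.3
```

Call:
play_rows(deltas=[{"tx": 0, "ty": 0, "tz": -4, "rx": 0, "ry": 0, "rz": 0}, {"tx": 0, "ty": 0, "tz": -4, "rx": 0, "ry": 0, "rz": 0}, {"tx": 0, "ty": 0, "tz": -2, "rx": 0, "ry": 0, "rz": 0}, {"tx": 0, "ty": 0, "tz": -2, "rx": 0, "ry": 0, "rz": 0}, {"tx": 0, "ty": 0, "tz": 0, "rx": 0, "ry": 0, "rz": 0}])

```text
clock: 17.65
tool_pos: [0.6818, 0.0947, 0.1395]
tool_rot: [3.141, 0.002, 2.916]
contact_force: [-2.9, 1.5, 9.5]
gripper_width: 0.0181
finger_force: 40.1
```

Call:
play_rows(deltas=[{"tx": 0, "ty": 0, "tz": -1.5, "rx": 0, "ry": 0, "rz": 0}, {"tx": 0, "ty": 0, "tz": 0, "rx": 0, "ry": 0, "rz": 0}])

```text
clock: 17.82
tool_pos: [0.682, 0.0948, 0.1389]
tool_rot: [3.14, 0.003, 2.916]
contact_force: [-4.4, 0.6, 14.3]
gripper_width: 0.018
finger_force: 41.2
```

Call:
play_rows(deltas=[{"tx": 0, "ty": 0, "tz": 0, "rx": 0, "ry": 0, "rz": 0}, {"tx": 0, "ty": 0, "tz": 0, "rx": 0, "ry": 0, "rz": 0}, {"tx": 0, "ty": 0, "tz": 0, "rx": 0, "ry": 0, "rz": 0}, {"tx": 0, "ty": 0, "tz": 20, "rx": 0, "ry": 0, "rz": 0}, {"tx": 0, "ty": 0, "tz": 35, "rx": 0, "ry": 0, "rz": 0}, {"tx": 0, "ty": 0, "tz": 35, "rx": 0, "ry": 0, "rz": 0}, {"tx": 0, "ty": 0, "tz": 35, "rx": 0, "ry": 0, "rz": 0}, {"tx": 0, "ty": 0, "tz": 0, "rx": 0, "ry": 0, "rz": 0}], claw=50)

```text
clock: 18.48
tool_pos: [0.683, 0.0945, 0.2687]
tool_rot: [3.139, 0.01, 2.916]
contact_force: [1.3, 0.9, 1.0]
gripper_width: 0.043
finger_force: 0.0
```

```bash
python3 - <<'E'
from h import *
tilt("C2",.109,(.6798,.0949),.026)
E
```

```text
C2 tcp [0.683  0.0945 0.2687] tilt,z [-0.0026 -0.0025  0.1097] 2099
(array([0.6801, 0.0947]), np.float64(0.0283), 59, np.float64(0.1096))
```

Call:
play_rows(deltas=[{"tx": -20.7, "ty": -26.5, "tz": -4.7, "rx": 0, "ry": 0, "rz": 0}, {"tx": -20.7, "ty": -26.5, "tz": -4.7, "rx": 0, "ry": 0, "rz": 0}, {"tx": -20.7, "ty": -26.5, "tz": -4.7, "rx": 0, "ry": 0, "rz": 0}, {"tx": -20.7, "ty": -26.5, "tz": -4.7, "rx": 0, "ry": 0, "rz": 0}, {"tx": -20.7, "ty": -26.5, "tz": -4.7, "rx": 0, "ry": 0, "rz": 0}, {"tx": -20.7, "ty": -26.5, "tz": -4.7, "rx": 0, "ry": 0, "rz": 0}, {"tx": -20.7, "ty": -26.5, "tz": -4.7, "rx": 0, "ry": 0, "rz": 0}, {"tx": -20.7, "ty": -26.5, "tz": -4.7, "rx": 0, "ry": 0, "rz": 0}, {"tx": -20.7, "ty": -26.5, "tz": -4.7, "rx": 0, "ry": 0, "rz": 0}, {"tx": -20.7, "ty": -26.5, "tz": -4.7, "rx": 0, "ry": 0, "rz": 0}])

```text
clock: 19.37
tool_pos: [0.473, -0.1713, 0.2131]
tool_rot: [3.141, -0.001, 2.916]
contact_force: [0.2, -0.5, 1.6]
gripper_width: 0.0428
finger_force: 0.0
```

Call:
play_rows(deltas=[{"tx": -20.7, "ty": -26.5, "tz": -4.7, "rx": 0, "ry": 0, "rz": 0}, {"tx": -20.7, "ty": -26.5, "tz": -4.7, "rx": 0, "ry": 0, "rz": 0}, {"tx": -20.7, "ty": -26.5, "tz": -4.7, "rx": 0, "ry": 0, "rz": 0}, {"tx": 0, "ty": 0, "tz": 0, "rx": 0, "ry": 0, "rz": 0}, {"tx": 0, "ty": 0, "tz": 0, "rx": 0, "ry": 0, "rz": 0}, {"tx": 0, "ty": 0, "tz": 0, "rx": 0, "ry": 0, "rz": 0}])

```text
clock: 19.87
tool_pos: [0.4122, -0.2499, 0.1996]
tool_rot: [3.141, -0.001, 2.915]
contact_force: [1.7, -0.8, -0.3]
gripper_width: 0.0427
finger_force: 0.0
```

```bash
python3 - <<'E'
from h import *
held("S2",.02,(.412,-.2495),.0,.022,0,0)
E
```

```text
S2 tcp [ 0.4122 -0.2499  0.1996]
 rim out (array([ 0.4121, -0.2492]), np.float64(0.0214), 59, np.float64(0.0206)) in (array([ 0.4164, -0.25  ]), np.float64(0.0124), 56, np.float64(0.0206))
```

Call:
play_rows(deltas=[{"tx": 0, "ty": 0.5, "tz": -33, "rx": 0, "ry": 0, "rz": 0}, {"tx": 0, "ty": 0, "tz": -35, "rx": 0, "ry": 0, "rz": 0}, {"tx": 0, "ty": 0, "tz": -35, "rx": 0, "ry": 0, "rz": 0}, {"tx": 0, "ty": 0, "tz": -33, "rx": 0, "ry": 0, "rz": 0}, {"tx": 0, "ty": 0, "tz": -15, "rx": 0, "ry": 0, "rz": 0}, {"tx": 0, "ty": 0, "tz": 0, "rx": 0, "ry": 0, "rz": 0}, {"tx": 0, "ty": 0, "tz": 0, "rx": 0, "ry": 0, "rz": 0}])

```text
clock: 20.5
tool_pos: [0.4128, -0.2485, 0.0489]
tool_rot: [3.141, -0.001, 2.918]
contact_force: [0.3, -0.3, -0.8]
gripper_width: 0.0425
finger_force: 0.0
```

Call:
play_rows(deltas=[{"tx": 0, "ty": 0, "tz": 0, "rx": 0, "ry": 0, "rz": 0}, {"tx": 0, "ty": 0, "tz": 0, "rx": 0, "ry": 0, "rz": 0}, {"tx": 0, "ty": 0, "tz": 0, "rx": 0, "ry": 0, "rz": 0}, {"tx": 0, "ty": 0, "tz": 0, "rx": 0, "ry": 0, "rz": 0}, {"tx": 0, "ty": 0, "tz": 0, "rx": 0, "ry": 0, "rz": 0}, {"tx": 0, "ty": 0, "tz": 0, "rx": 0, "ry": 0, "rz": 0}], claw=0)

```text
clock: 21.0
tool_pos: [0.4133, -0.2499, 0.0506]
tool_rot: [-3.141, 0.003, 2.916]
contact_force: [1.3, 1.6, 6.9]
gripper_width: 0.0179
finger_force: 39.3
```

Call:
play_rows(deltas=[{"tx": 0, "ty": 0, "tz": 15, "rx": 0, "ry": 0, "rz": 0}, {"tx": 0, "ty": 0, "tz": 30, "rx": 0, "ry": 0, "rz": 0}, {"tx": 0, "ty": 0, "tz": 35, "rx": 0, "ry": 0, "rz": 0}, {"tx": 28, "ty": -13.5, "tz": 16, "rx": 0, "ry": 0, "rz": 0}, {"tx": 28, "ty": -13.5, "tz": 16, "rx": 0, "ry": 0, "rz": 0}, {"tx": 28, "ty": -13.5, "tz": 16, "rx": 0, "ry": 0, "rz": 0}, {"tx": 28, "ty": -13.5, "tz": 16, "rx": 0, "ry": 0, "rz": 0}, {"tx": 28, "ty": -13.5, "tz": 16, "rx": 0, "ry": 0, "rz": 0}, {"tx": 28, "ty": -13.5, "tz": 16, "rx": 0, "ry": 0, "rz": 0}, {"tx": 0, "ty": 0, "tz": 0, "rx": 0, "ry": 0, "rz": 0}])

```text
clock: 21.83
tool_pos: [0.585, -0.3333, 0.228]
tool_rot: [-3.139, 0.007, 2.916]
contact_force: [-0.8, 0.3, -0.2]
gripper_width: 0.0179
finger_force: 39.1
```

Call:
play_rows(deltas=[{"tx": 0, "ty": 0, "tz": 0, "rx": 0, "ry": 0, "rz": 0}, {"tx": 0, "ty": 0, "tz": 0, "rx": 0, "ry": 0, "rz": 0}])

```text
clock: 22.0
tool_pos: [0.5799, -0.3302, 0.2248]
tool_rot: [3.141, -0.001, 2.916]
contact_force: [0.3, 0.1, -0.6]
gripper_width: 0.0185
finger_force: 39.1
```

```bash
python3 - <<'E'
from h import *
held("N1",.055,(.580,-.330),.016,.0235,-.028,.022,save=True)
E
```

```text
N1 tcp [ 0.5799 -0.3302  0.2248]
 flange (array([ 0.5778, -0.3296]), np.float64(0.0215), 34, np.float64(0.1947))
 rim out (array([ 0.5804, -0.3304]), np.float64(0.0233), 59, np.float64(0.0556)) in (array([ 0.58  , -0.3302]), np.float64(0.016), 59, np.float64(0.0556))
```

View pics/N1.png

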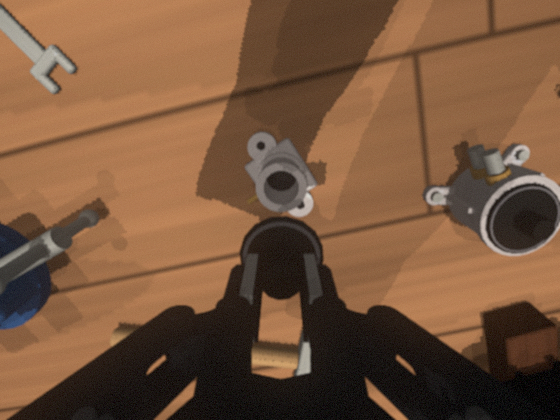

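The wrist view shows held S at (282,258) and the manifold mouth at (283,182). The correction is +2.3 mm in x and −0.6 mm in y.

Call:
play_rows(deltas=[{"tx": 2.3, "ty": -0.6, "tz": -30, "rx": 0, "ry": 0, "rz": 0}, {"tx": 0, "ty": 0, "tz": -35, "rx": 0, "ry": 0, "rz": 0}, {"tx": 0, "ty": 0, "tz": -34, "rx": 0, "ry": 0, "rz": 0}, {"tx": 0, "ty": 0, "tz": -10, "rx": 0, "ry": 0, "rz": 0}, {"tx": 0, "ty": 0, "tz": -5, "rx": 0, "ry": 0, "rz": 0}, {"tx": 0, "ty": 0, "tz": -5, "rx": 0, "ry": 0, "rz": 0}, {"tx": 0, "ty": 0, "tz": -5, "rx": 0, "ry": 0, "rz": 0}, {"tx": 0, "ty": 0, "tz": 0, "rx": 0, "ry": 0, "rz": 0}])

```text
clock: 22.72
tool_pos: [0.583, -0.3314, 0.102]
tool_rot: [-3.141, 0.001, 2.916]
contact_force: [0.3, 0.1, -0.5]
gripper_width: 0.0179
finger_force: 39.2
```

Call:
play_rows(deltas=[{"tx": 0, "ty": 0, "tz": -4, "rx": 0, "ry": 0, "rz": 0}, {"tx": 0, "ty": 0, "tz": -4, "rx": 0, "ry": 0, "rz": 0}, {"tx": 0, "ty": 0, "tz": -2, "rx": 0, "ry": 0, "rz": 0}, {"tx": 0, "ty": 0, "tz": -2, "rx": 0, "ry": 0, "rz": 0}, {"tx": 0, "ty": 0, "tz": 0, "rx": 0, "ry": 0, "rz": 0}])

```text
clock: 23.13
tool_pos: [0.5829, -0.3311, 0.0899]
tool_rot: [-3.141, 0.001, 2.916]
contact_force: [-1.1, 0.6, 4.2]
gripper_width: 0.018
finger_force: 39.5
```

Call:
play_rows(deltas=[{"tx": 0, "ty": 0, "tz": -2, "rx": 0, "ry": 0, "rz": 0}, {"tx": 0, "ty": 0, "tz": 0, "rx": 0, "ry": 0, "rz": 0}])

```text
clock: 23.3
tool_pos: [0.5829, -0.331, 0.0897]
tool_rot: [-3.141, 0.002, 2.916]
contact_force: [-6.0, 4.7, 17.7]
gripper_width: 0.018
finger_force: 40.6
```

Call:
play_rows(deltas=[{"tx": 0, "ty": 0, "tz": 0, "rx": 0, "ry": 0, "rz": 0}, {"tx": 0, "ty": 0, "tz": 0, "rx": 0, "ry": 0, "rz": 0}, {"tx": 0, "ty": 0, "tz": 0, "rx": 0, "ry": 0, "rz": 0}, {"tx": 0, "ty": 0, "tz": 20, "rx": 0, "ry": 0, "rz": 0}, {"tx": 0, "ty": 0, "tz": 35, "rx": 0, "ry": 0, "rz": 0}, {"tx": 0, "ty": 0, "tz": 35, "rx": 0, "ry": 0, "rz": 0}, {"tx": 0, "ty": 0, "tz": 35, "rx": 0, "ry": 0, "rz": 0}, {"tx": 0, "ty": 0, "tz": 0, "rx": 0, "ry": 0, "rz": 0}, {"tx": 0, "ty": 0, "tz": 0, "rx": 0, "ry": 0, "rz": 0}], claw=50)

```text
clock: 24.05
tool_pos: [0.5835, -0.3317, 0.2142]
tool_rot: [-3.14, 0.004, 2.916]
contact_force: [-0.3, 0.1, -0.8]
gripper_width: 0.0425
finger_force: 0.0
```

```bash
python3 - <<'E'
from h import *
tilt("N2",.059,(.580,-.3302),.02)
im,d=vision.capture("scene"); cv2.imwrite("pics/scene9.png",im[:,:,::-1])
p=cloud("scene",d)
for k,z,g,r in(("oil",.074,(.6525,-.118),.033),("carb",.109,(.68,.096),.027),("barrel",.094,(.573,.325),.038),("man",.059,(.58,-.328),.021)):
    q=p.reshape(-1,3); q=q[(abs(q[:,2]-z)<.006)&(np.hypot(*(q[:,:2]-g).T)<r)]; print(k,len(q),np.median(q[:,2]) if len(q) else "")
E
```

```text
N2 tcp [ 0.5835 -0.3317  0.2142] tilt,z [ 0.0035 -0.0083  0.0599] 1079
(array([ 0.5802, -0.3303]), np.float64(0.0227), 57, np.float64(0.0596))
oil 437 0.07127475828989194
carb 442 0.10723015407282027
barrel 1438 0.09206331676463947
man 114 0.057383932955719474
```

View pics/scene9.png

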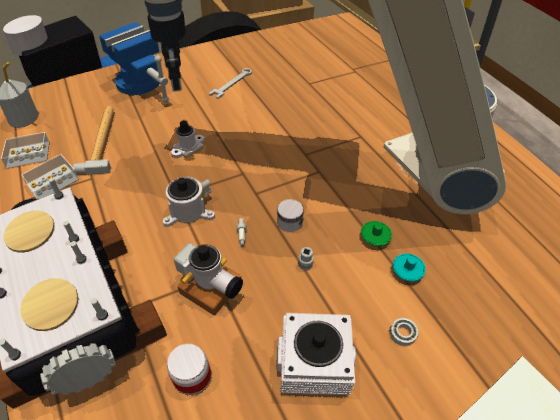

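All four plugs are seated, at (185,133), (184,190), (205,257) and (319,343). The piston and bearing have not moved, and the gripper is clear of everything.

```bash
python3 -c "
from plant import workorder
print(workorder.job_done())"
```

```text
the job is handed in; nothing more can be done
None
```

All four plugs are pushed home with flanges flat in the openings they fit, the piston and bearing look unmoved in the final picture, and the job was handed in at about 24 s on the robot clock; the hand-in returned no verdict.

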